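# Fetch the laryngoscope handle from behind the row

## Task

Get the laryngoscope handle out from behind the row of containers in the organiser: first stand the spray can, the flat bottle and the jar on the steel tray, leaving the handle lying where it is, then lay the handle fully down in its empty bed in the laryngoscope case. After that stand each container back in the very cell of the organiser it came from. Keep the containers upright, set things down rather than dropping them, and leave the cup, the blade and the tape where they are.

Things in the scene. Friction and masses are not known exactly. Their poses are not given: they have to be found in the camera images.
- organiser: White open organiser, fixed, 186 (x) x 226 (y) mm; walls 35 mm high and 4 thick, floor 4 thick. Origin: centre of underside. Three cells, 70 x 70 mm inside, centres at x = -54, y = -74, 0, +74 mm, hold one container each. Behind them (+x) is a long compartment, 104 (x) x 218 (y) mm inside, centre x = +37, y = 0, where the handle lies.
- tray: Flat stainless tray, fixed, 300 (x) x 140 (y) mm, floor 2 mm thick, round rim 11 mm high (clear floor 292 x 132 mm). Origin: centre of underside. A small medicine cup stands near its +x end (about x = +120, y within 25 mm of 0); the rest is free.
- case: Open case, dark foam in grey shell, fixed, 228 (x) x 188 (y) x 29 mm. Origin: centre of underside. The handle's empty bed is a recess 168 (x) x 46 (y) mm, centre x = 0, y = -25 mm; bed floor 12 mm, foam top 26 mm above the underside. A finger notch of the same depth crosses the bed's middle: 60 mm wide (x), y = -80 to +30 mm. The blade lies in a narrower recess at y = +60 mm.
- handle: Laryngoscope handle: steel cylinder, 27 mm diameter, dark knurl rings, 150 mm long, 0.22 kg; 30 x 30 mm square collars, 14 mm long, near both ends keep it from rolling. Origin: on its axis, mid-length (15 mm above what it lies on); x along its axis to the small dark hook-on fitting. It starts along the organiser's y; either way round fits the case.
- spray: Tall round white spray can, 52 mm diameter, straight-sided up to 134 mm, with a small spray nozzle on top, 160 mm high in all, about 0.2 kg. Origin: centre of its underside; z up.
- flat_bottle: Oblong white bottle, 42 (x) x 54 (y) mm, straight-sided up to about 90 mm, with a narrow neck and a round grey cap of 27 mm diameter, 118 mm high in all, about 0.2 kg. Origin: centre of its underside; z up. It starts with its x along the organiser's x.
- jar: Short round white jar, 54 mm diameter and 70 mm high, with a wide grey screw lid of nearly the same diameter on top, 92 mm high in all, about 0.15 kg. Origin: centre of its underside; z up.
- cup: Bystander: clear medicine cup, 44 mm wide and 32 mm high, standing on the tray. Origin: centre of its underside. Leave it where it is.
- blade: Bystander: curved steel laryngoscope blade, 150 mm long, 18 mm wide, at most 24 mm high, lying in its recess in the case. Origin: middle of its underside. Leave it where it is.
- tape: Bystander: roll of white tape lying flat, 64 mm wide and 25 mm high, on the table in front of the organiser. Origin: centre of its underside. Leave it where it is.
Things that resemble listed ones, but are neither listed nor needed, are in the scene too. Of the things shaped like the handle, the steel one is meant.

How it is judged:
By the outcome, as a careful person would: the job done as asked, in the order asked, and still so for the second after the job is handed in, with the robot touching nothing.
It also fails if it takes over 138 s, if anything falls off the work surface, if the arm or the gripper's body presses on something with over 40 N, if the wrist force passes 120 N, or if a joint passes its speed limit or range.

## Robot

A 6-joint arm with a two-finger parallel gripper is mounted at the origin on the work surface. World frame = base frame: x ahead of the robot, y to its left, z up, the work surface at z = 0. Lengths are in m, angles in rad, forces in N, time in s.
With the tool pointing down it reaches from about 0.35 to 0.775 m from the base axis. Payload 7.3 kg.
Tool frame: the origin (TCP) lies at the very end of the fingers, on their centre line; the grasp point (between the pads) lies grip_point_offset behind it (grip_point_offset is the distance from the TCP to the grasp point, in m); z points along the fingers, y is the direction in which the jaws open and shut (so a half turn about z gives the same grasp; the last joint's range is limited). The gripper opens to 92 mm and grips with 3 to 60 N. Pads are 19 mm wide; open, the fingers measure 130 mm over their backs; the gripper's body (75 mm by 190 mm) begins 47 mm behind the grasp point.
Start: joints at [-1.325, 0.342, 1.524, -0, 1.275, -0.146], TCP at [0.2, -0.485, 0.227] pointing down, gripper open.
Joint ranges: [-2.53, 2.53], [-0.77, 2.02], [0.04, 2.7], [-1, 4.14], [0.28, 2.66], [-3.11, 3.11]. Speed limits (rad/s): [2.57, 2.57, 3.14, 3.14, 3.14, 3.14].

## Interface

Orientations are given as [roll, pitch, yaw] about the fixed x, y, z axes, in that order (R = Rz(yaw) Ry(pitch) Rx(roll)).
In Python, from cell import * gives the robot as it stands.
- The arm moves only by the shell command python3 -m inch 'ROWS' [OPENING] [FORCE]. ROWS is JSON, a list that holds one entry, the list of rows, each a list of 4 numbers: the shift along the tool's x, y, z in mm, then the turn about the tool's z in rad. In form: [[[x, y, z, roll], ...]]. A call has 1 to 10 rows; each row shifts and turns the commanded pose from where the row before left it, along the tool's axes as they then stand; what a row does not reach is not made up. A row lasts 1/8 s, in which the tool goes at most 62.5 mm and 10.7 degrees, less where a joint would pass 70% of its speed; a pose out of reach is approached as far as the arm can. A call with a gripper value outside its range is refused whole. OPENING is the closure, from -1 (fully open) to 1 (shut), set as the call begins (- or left out, the last holds). The fingers move at their own pace and stop on an object; FORCE is the grip in N (left out, the last holds). Time passes only in rows, so rows that do not move let the fingers close. It gives the time, the measured TCP pose, the force and the opening at its end, in the units of the state.
- observe(): the state, without advancing time (a new reading comes with each control period).
- read_camera(name): name is "scene" or "top" or "wrist"; returns a dict with "img" (480x640x3 uint8, blue, green, red), "fx", "fy", "cx", "cy" (pixels), "k1" (the pictures are not rectified: a ray, as slopes to the right and down, at radius r is drawn at 1 + k1 r^2 times it, then the intrinsics apply), "eye" and "rotation" of the camera in the world; the wrist camera has in their place "T_tool_cam" (4x4, takes a point from camera to tool coordinates, whose origin is the TCP and whose axes are the flange's). Camera axes: x right, y down, z forward; pixel columns grow to the right and rows downward; lengths in m; the calibration is good to about 2 mm. A picture is of the moment at which its call begins: read the wrist's pose just before it. There is no depth.
- hand_in(): hands the job in, once; it reports no verdict.
Trained networks look in the newest picture that a camera, given by its name, has taken for a name from the list of things; names that differ only in an ending like _2 or _b are one class to them, and where a whole thing is asked for, a point or a joint stands for the part that bears it (a point fixed in the world has none). Each returns a list of dicts, best first, with "conf" (0 to 1); they miss things now and then, are a little off and sometimes report something else, mostly with a low value. They report only what shows in the picture. A call takes as long as a camera call. They do not tell look-alikes from the thing itself.
- boxes_of(camera, label): "at" ([row, column] in pixels, amid what is visible of it).
- place_of(camera, label): "at" ([row, column] in pixels: a listed point, or the origin of a listed thing).
The state is a dict: "time": time; "qpos": joint angles; "qvel": joint speeds; "joint_efforts": joint torques, N m; "tool_pos": TCP position; "tool_rot": TCP orientation; "contact_force": force on the tool from outside, world axes, zero at the start; "torque": the same for the moment, N m; "opening": finger opening in m.
Only numpy, scipy, OpenCV 4.12 (cv2) and the standard library are available. Lean on these libraries where they do the work, as an engineer would, in place of code of your own. Each camera call takes 0.05 s, during which the arm holds its last target. There are 200 camera calls.

## Working session

There is one attempt and no reset: what is moved stays moved. The work goes in short steps, Python scripts to look and compute and a shell command to move; the robot and the scene stay as the last step left them, time stands still between calls to the robot, and variables do not carry over. Pictures are saved under pics/ and viewed, about 12 in all and at most 16, crops included, and the job is handed in when it is done.

```bash
ls; mkdir -p pics; cat > h.py <<'E'
from cell import *
import numpy as np, cv2
from scipy.spatial.transform import Rotation as R
def cam(n):
    s=observe(); c=read_camera(n)
    if n=='wrist':
        T=np.eye(4);T[:3,:3]=R.from_euler('xyz',s['tool_rot']).as_matrix();T[:3,3]=s['tool_pos']
        T=T@np.array(c['T_tool_cam']); c['eye']=T[:3,3]; c['rotation']=T[:3,:3]
    c['eye']=np.array(c['eye']);c['rotation']=np.array(c['rotation']).reshape(3,3)
    return c
def ray(c,rc):
    x=(rc[1]-c['cx'])/c['fx'];y=(rc[0]-c['cy'])/c['fy']
    u,v=x,y
    for _ in range(20):
        f=1+c['k1']*(u*u+v*v); u,v=x/f,y/f
    return c['rotation']@np.array([u,v,1.])
def at(c,rc,z):
    d=ray(c,rc); return c['eye']+d*(z-c['eye'][2])/d[2]
def px(c,p):
    q=c['rotation'].T@(np.array(p)-c['eye']);u,v=q[0]/q[2],q[1]/q[2];f=1+c['k1']*(u*u+v*v)
    return np.array([c['cy']+c['fy']*v*f,c['cx']+c['fx']*u*f])
E
python3 - <<'E'
from h import *
s=observe();print(s); print(grip_point_offset if 'grip_point_offset' in globals() else '')
for n in ['top','scene']:
    c=cam(n);cv2.imwrite(f'pics/{n}0.png',c['img']);print(n,c['eye'],c['rotation'].round(3).tolist(),c['fx'],c['k1'])
    for l in ['organiser','tray','case','handle','spray','flat_bottle','jar','cup','blade','tape']:
        print(l,[(np.round(d['at'],1).tolist(),round(d['conf'],2),at(c,d['at'],0.0)[:2].round(3).tolist()) for d in place_of(n,l)[:3]])
E
```

```text
pics
{'time': 0.0, 'qpos': array([-1.32499188e+00,  3.42717249e-01,  1.52501390e+00, -2.49434232e-05,
        1.27537133e+00, -1.46021145e-01]), 'qvel': array([-0.00013668,  0.00057869,  0.00056187,  0.00065156, -0.00057823,
        0.00133536]), 'joint_efforts': array([-4.90674047e-04, -4.31242311e+01, -2.44218081e+01,  7.19103660e-02,
        5.59554622e-02, -1.23572936e-04]), 'tool_pos': array([ 0.20039023, -0.48481992,  0.22604888]), 'tool_rot': array([-3.14009542e+00, -1.96086789e-04,  3.91832726e-01]), 'contact_force': array([-0.40918273, -0.20404021,  1.42024255]), 'torque': array([-0.04980911, -0.03324337, -0.03460079]), 'opening': 0.09196360304869165}
0.0188Traceback (most recent call last):
  File "<stdin>", line 4, in <module>
  File "h.py", line 9, in cam
    c['eye']=np.array(c['eye']);c['rotation']=np.array(c['rotation']).reshape(3,3)
                                              ~~~~~~~~~~~~~~~~~~~~~~~~~~~~~~~^^^^^
ValueError: cannot reshape array of size 3 into shape (3,3)
```

```bash
sed -i "s/^    c\['eye'\]=np.array.*/    c['eye']=np.array(c['eye']);r=np.array(c['rotation']);c['rotation']=r if r.size==9 else R.from_euler('xyz',r).as_matrix()/" h.py
python3 - <<'E'
from h import *
for n in ['top','scene']:
    c=cam(n);cv2.imwrite(f'pics/{n}0.png',c['img']);print(n,c['eye'],c['rotation'].round(3).tolist(),c['fx'],c['k1'])
    for l in ['organiser','tray','case','handle','spray','flat_bottle','jar','cup','blade','tape']:
        print(l,[(np.round(d['at'],1).tolist(),round(d['conf'],2),at(c,d['at'],0.015 if l=='handle' else 0.0)[:2].round(3).tolist()) for d in place_of(n,l)[:3]])
E
```

```text
top [0.29958727 0.04190056 1.17996737] [[0.015, -0.992, 0.126], [-1.0, -0.018, -0.023], [0.025, -0.126, -0.992]] 467.5312449533416 -0.10187551952338404
organiser [([194.5, 327.8], 0.8, [0.572, -0.019]), ([210.2, 361.1], 0.28, [0.532, -0.105])]
tray [([208.2, 189.2], 0.62, [0.529, 0.337])]
case []
handle [([178.2, 320.5], 0.84, [0.611, 0.001]), ([284.0, 269.9], 0.59, [0.339, 0.123])]
spray [([214.4, 329.9], 0.61, [0.52, -0.025])]
flat_bottle [([210.6, 360.4], 0.59, [0.531, -0.103]), ([224.5, 451.4], 0.3, [0.5, -0.341])]
jar [([217.2, 304.7], 0.93, [0.511, 0.04])]
cup [([165.3, 187.3], 0.7, [0.643, 0.349])]
blade [([225.3, 426.9], 0.75, [0.496, -0.276]), ([179.3, 322.2], 0.3, [0.612, -0.004])]
tape [([265.4, 357.4], 0.81, [0.39, -0.096])]
scene [0.90790234 0.2527918  0.79855322] [[-0.427, 0.744, -0.514], [0.904, 0.347, -0.248], [-0.006, -0.571, -0.821]] 451.4364217795746 -0.007037110355081004
organiser [([296.0, 268.5], 0.6, [0.575, -0.02]), ([284.9, 310.7], 0.24, [0.517, 0.045])]
tray [([347.4, 456.4], 0.92, [0.521, 0.346])]
case [([213.7, 160.6], 0.56, [0.496, -0.34])]
handle [([310.3, 268.6], 0.83, [0.608, 0.0]), ([144.5, 242.8], 0.82, [0.239, -0.276]), ([227.4, 383.4], 0.8, [0.331, 0.129])]
spray [([277.4, 277.9], 0.65, [0.529, -0.023]), ([348.7, 454.1], 0.64, [0.525, 0.343])]
flat_bottle [([263.9, 247.5], 0.84, [0.528, -0.095]), ([300.0, 269.2], 0.26, [0.582, -0.014])]
jar [([285.0, 313.8], 0.56, [0.514, 0.051])]
cup [([405.7, 437.3], 0.8, [0.637, 0.344]), ([264.5, 245.5], 0.75, [0.531, -0.098]), ([283.3, 309.5], 0.64, [0.515, 0.041])]
blade [([215.9, 184.4], 0.9, [0.479, -0.288])]
tape [([214.2, 280.0], 0.96, [0.384, -0.096]), ([288.0, 311.0], 0.3, [0.523, 0.049])]
```

View pics/top0.png

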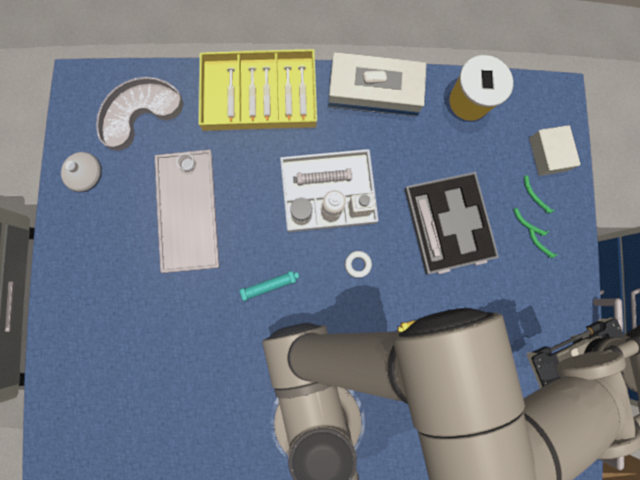

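View pics/scene0.png

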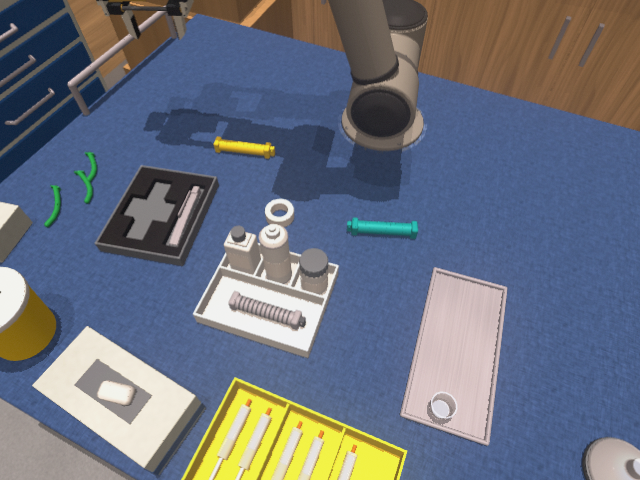

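```bash
python3 - <<'E'
import cv2,numpy as np
t=cv2.imread('pics/top0.png');s=cv2.imread('pics/scene0.png')
def crop(im,r,c,h,w,k):
    o=cv2.resize(im[r:r+h,c:c+w],None,fx=k,fy=k,interpolation=cv2.INTER_CUBIC)
    for i in range(0,h,20): cv2.line(o,(0,i*k),(6,i*k),(0,0,255),1);cv2.putText(o,str(r+i),(7,i*k+4),0,.33,(0,255,255),1)
    for i in range(0,w,20): cv2.line(o,(i*k,0),(i*k,6),(0,0,255),1);cv2.putText(o,str(c+i),(i*k-8,16),0,.33,(0,255,255),1)
    return o
cv2.imwrite('pics/c1.png',np.vstack([np.hstack([crop(t,142,272,100,133,3),crop(t,168,396,100,133,3)]),np.hstack([crop(s,215,185,100,133,3)[:, :],crop(s,265,215,100,133,3)])])[:600,:800])
cv2.imwrite('pics/c2.png',np.hstack([crop(t,145,145,140,80,4),crop(s,160,90,110,135,3)[:330] if 0 else cv2.copyMakeBorder(crop(s,160,90,110,135,3),0,230,0,0,0)]))
E
```

```text
(no output)
```

View pics/c1.png

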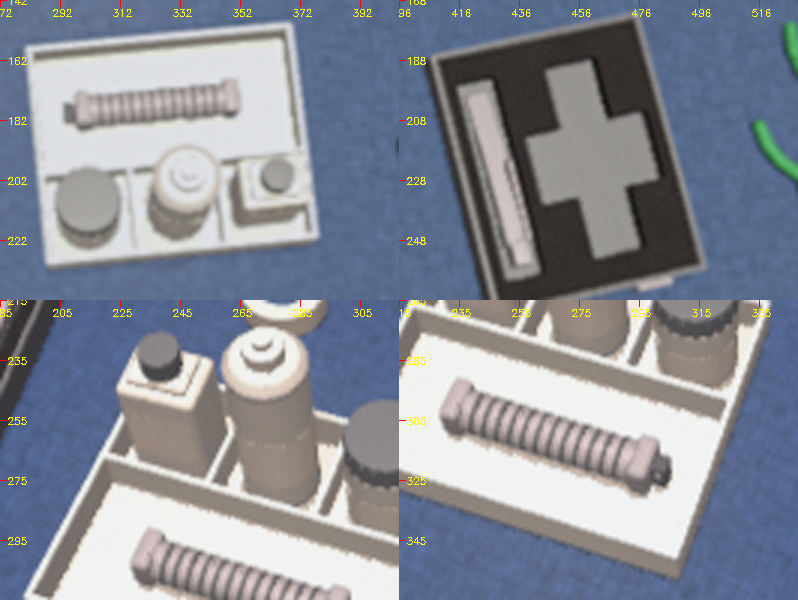

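View pics/c2.png

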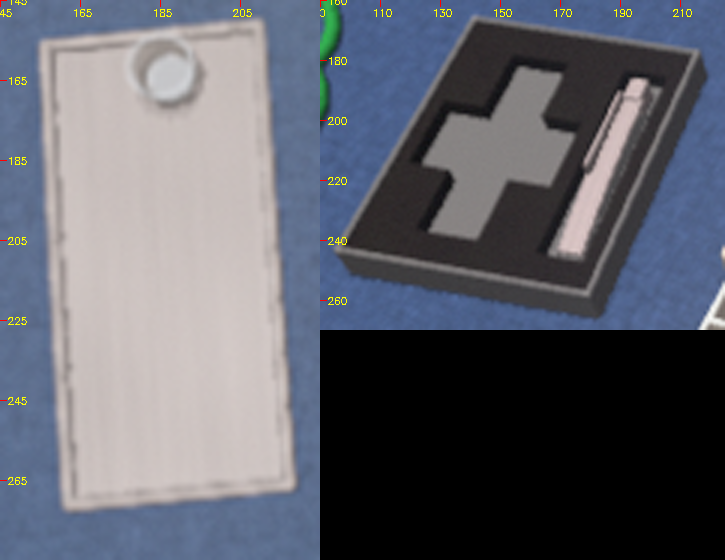

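```bash
cat >> h.py <<'E'
from scipy.optimize import least_squares
def fit(obs,p0):
    # obs: list of (cam, local xyz m, (r,c)); returns x,y,yaw
    def W(p,l): 
        c,s=np.cos(p[2]),np.sin(p[2]); return [p[0]+c*l[0]-s*l[1],p[1]+s*l[0]+c*l[1],l[2]]
    f=lambda p:np.concatenate([px(c,W(p,l))-rc for c,l,rc in obs])
    r=least_squares(f,p0,loss='soft_l1'); return r.x,r.fun.reshape(-1,2).round(1).tolist()
def go(x,y,z=None,yaw=None):
    "shift to target in tool axes (mm), roll"
    s=observe();p=s['tool_pos'];th=s['tool_rot'][2]
    dx,dy=x-p[0],y-p[1];c,S=np.cos(th),np.sin(th)
    print('tool xy mm',round(1e3*(dx*c+dy*S),1),round(1e3*(dx*S-dy*c),1),'z',None if z is None else round(1e3*(p[2]-z),1),'roll',None if yaw is None else round(-(yaw-th),3),'pos',p.round(4),'yaw',round(th,3),'t',round(s['time'],2))
E
python3 - <<'E'
from h import *
T=cam('top');S=cam('scene')
o=fit([(T,(.093,.113,.035),(157.7,281)),(T,(.093,-.113,.035),(150,369.7)),(T,(-.093,-.113,0.035),(221.3,378)),(S,(.093,.113,0.0),(357.7,308.7)),(S,(-.093,.113,.035),(267,338))],[.572,-.02,0]);print('org',o)
k=fit([(T,(.114,.094,.029),(186.3,406.3)),(T,(.114,-.094,.029),(173,476.3)),(T,(-.114,-.094,.029),(257.3,498.3)),
(S,(-.114,-.094,.029),(165.7,141.7)),(S,(-.114,.094,.029),(177.3,216.7)),(S,(.114,.094,.029),(257.7,180)),(S,(.114,-.094,.029),(242.7,96))],[.496,-.335,0]);print('case',k)
t=fit([(T,(.15,.07,.011),(155.5,155)),(T,(.15,-.07,.011),(150,210.5)),(T,(-.15,-.07,.011),(267,219)),(T,(-.15,.07,.011),(272.5,161.3))],[.525,.345,0]);print('tray',t)
for n,c in (('T',T),('S',S)):
  for l,z in (('handle',.019),('spray',.004),('flat_bottle',.004),('jar',.004),('cup',.002)):
    for d in place_of({'T':'top','S':'scene'}[n],l)[:1]: print(n,l,at(c,d['at'],z).round(4))
  # ends of handle by eye
print(at(T,(178,297),.019+.0),at(T,(174.5,351),.019),at(S,(299,231.5),.019),at(S,(321,301),.019))
x,y,w=o[0]
for yy in(.074,0,-.074): print('cell',x-.054*np.cos(w)-yy*np.sin(w),y-.054*np.sin(w)+yy*np.cos(w))
go(x-.1,y,.26,w+np.pi/2)
E
```

```text
org (array([ 0.57695127, -0.01852794,  0.113757  ]), [[0.0, -0.6], [0.1, -1.0], [0.3, -0.7], [0.4, -2.2], [-1.7, -0.5]])
case (array([ 0.49951795, -0.3323149 ,  0.23161832]), [[0.8, -1.0], [-0.2, -1.7], [1.2, -1.0], [-1.2, -0.7], [-0.9, 0.1], [0.7, -0.8], [0.1, -1.9]])
tray (array([0.5215473 , 0.34213389, 0.11322368]), [[0.9, 1.3], [1.2, -0.9], [-0.7, -1.4], [-1.0, 1.0]])
T handle [ 0.6065 -0.0051  0.019 ]
T spray [ 0.5187 -0.0273  0.004 ]
T flat_bottle [ 0.5332 -0.1     0.004 ]
T jar [0.5121 0.0524 0.004 ]
T cup [0.6462 0.3453 0.002 ]
S handle [ 0.2506 -0.2658  0.019 ]
S spray [ 0.5285 -0.0313  0.004 ]
S flat_bottle [ 0.5391 -0.0914  0.004 ]
S jar [0.5113 0.0487 0.004 ]
S cup [0.6434 0.346  0.002 ]
[0.60875226 0.06132315 0.019     ] [ 0.62109069 -0.07669977  0.019     ] [ 0.61867087 -0.07471463  0.019     ] [0.60284144 0.06715038 0.019     ]
cell 0.514900413143604 0.04886413147592521
cell 0.5233002869691997 -0.02465758041732488
cell 0.5317001607947954 -0.09817929231057497
tool xy mm 433.7 -325.8 z -33.3 roll -1.293 pos [ 0.2005 -0.4852  0.2267] yaw 0.392 t 1.75
```

```bash
python3 -m inch '[[[43,-33,-4,0],[43,-33,-4,0],[43,-33,-4,0],[43,-33,-4,0],[43,-33,-4,0],[43,-33,-4,0],[43,-33,-4,0],[43,-33,-4,0],[43,-33,0,0],[43,-33,0,0]]]' -1; python3 -m inch '[[[0,0,0,-0.18],[0,0,0,-0.18],[0,0,0,-0.18],[0,0,0,-0.18],[0,0,0,-0.18],[0,0,0,-0.18],[0,0,0,-0.18],[0,0,0,0]]]'
python3 - <<'E'
from h import *
c=cam('wrist');cv2.imwrite('pics/w1.png',c['img']);print(c['eye'],c['rotation'].round(2).tolist())
for l,z in (('organiser',0),('handle',.019),('spray',.004),('flat_bottle',.004),('jar',.004)):
    print(l,[(np.round(d['at']).tolist(),round(d['conf'],2),at(c,d['at'],z)[:2].round(4).tolist()) for d in place_of('wrist',l)[:2]])
go(.5233,-.0247,.26,1.684)
E
```

```text
time: 3.0
tool_pos: [0.4727, -0.0144, 0.259]
tool_rot: [3.141, -0.001, 0.392]
contact_force: [1.3, -2.1, 0.8]
opening: 0.0919
time: 4.0
tool_pos: [0.4719, -0.016, 0.2587]
tool_rot: [3.142, 0.0, 1.65]
contact_force: [0.3, 0.1, 1.2]
opening: 0.0919
[0.46502566 0.0567856  0.41677937] [[1.0, 0.08, 0.02], [0.08, -0.96, -0.27], [0.0, 0.27, -0.96]]
organiser [([213.0, 399.0], 0.84, [0.5731, -0.0153]), ([208.0, 438.0], 0.61, [0.6196, -0.005])]
handle [([206.0, 438.0], 0.7, [0.6121, -0.0002]), ([71.0, 200.0], 0.57, [0.3357, 0.1228])]
spray [([220.0, 359.0], 0.59, [0.524, -0.0275])]
flat_bottle [([275.0, 359.0], 0.89, [0.5314, -0.0998]), ([156.0, 358.0], 0.74, [0.5139, 0.0487])]
jar [([154.0, 360.0], 0.8, [0.5154, 0.0519])]
tool xy mm -12.7 50.5 z -1.3 roll -0.034 pos [ 0.4719 -0.016   0.2587] yaw 1.65 t 4.3
```

View pics/w1.png

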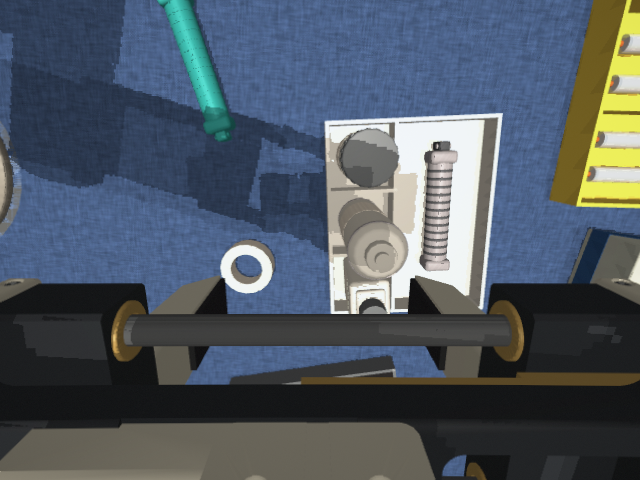

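```bash
python3 - <<'E'
from h import *
T=cam('top');S=cam('scene');c=cam('wrist')
o=fit([(T,(.093,.113,.035),(157.7,281)),(T,(.093,-.113,.035),(150,369.7)),(T,(-.093,-.113,0.035),(221.3,378)),(S,(.093,.113,0.0),(357.7,308.7)),(S,(-.093,.113,.035),(267,338)),(c,(-.093,.113,.035),(122,326)),(c,(.093,.113,.035),(115,501)),(c,(.093,.113,.035),(115,501))],[.572,-.02,0]);print('org',o)
o=fit([(c,(-.093,.113,.035),(122,326)),(c,(.093,.113,.035),(115,501))],[.572,-.02,.1]);print('org',o)
E
```

```text
org (array([ 0.57626449, -0.0199692 ,  0.11537083]), [[0.4, -0.1], [0.3, -0.5], [0.5, -0.1], [-0.4, -2.6], [-2.3, -1.0], [-0.1, -1.4], [-0.2, 1.0], [-0.2, 1.0]])
org (array([ 0.57636516, -0.02017145,  0.11445064]), [[0.0, -1.2], [0.1, 1.2]])
```

```bash
python3 -m inch '[[[-7,25,0,-0.036],[-7,25,0,0],[0,0,0,0],[0,0,20,0],[0,0,20,0],[0,0,0,0]]]'; python3 - <<'E'
from h import *
go(.523,-.0262,.106,1.686)
c=cam('wrist');cv2.imwrite('pics/w2.png',c['img'])
print(px(c,(.523,-.0262,.164)),[d['at'] for d in place_of('wrist','spray')])
E
```

```text
time: 5.2
tool_pos: [0.5214, -0.0247, 0.2176]
tool_rot: [-3.138, -0.001, 1.688]
contact_force: [0.3, 0.1, 0.6]
opening: 0.0916
tool xy mm -1.7 1.4 z 111.6 roll 0.002 pos [ 0.5214 -0.0247  0.2176] yaw 1.688 t 5.2
[264.18982496 321.20335839] [[217.4, 321.6]]
```

View pics/w2.png

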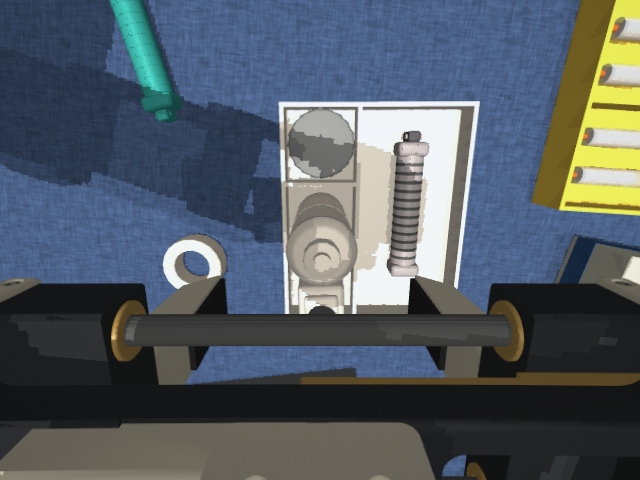

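```bash
python3 -m inch '[[[0,1,20,0],[0,0,20,0],[0,0,20,0],[0,0,20,0],[0,0,20,0],[0,0,11,0],[0,0,0,0]]]'; python3 -m inch '[[[0,0,0,0],[0,0,0,0],[0,0,0,0],[0,0,0,0],[0,0,0,0],[0,0,0,0]]]' 1 20
```

```text
time: 6.18
tool_pos: [0.524, -0.0249, 0.1078]
tool_rot: [-3.141, -0.0, 1.688]
contact_force: [-0.2, 0.3, 0.1]
opening: 0.092
time: 6.92
tool_pos: [0.5241, -0.0249, 0.1078]
tool_rot: [3.141, 0.0, 1.688]
contact_force: [-0.7, -0.1, 1.3]
opening: 0.0511
```

```bash
python3 -m inch '[[[0,0,-10,0],[0,0,-20,0],[0,0,-25,0],[0,0,-25,0],[0,0,-25,0],[0,0,-10,0],[0,0,0,0]]]' - 25; python3 - <<'E'
from h import *
go(.4777,.372,.108,1.686)
E
```

```text
time: 7.8
tool_pos: [0.5241, -0.0249, 0.223]
tool_rot: [3.141, 0.0, 1.688]
contact_force: [0.1, -0.7, -2.5]
opening: 0.0509
tool xy mm 399.6 0.3 z 115.0 roll 0.002 pos [ 0.5241 -0.0249  0.223 ] yaw 1.688 t 7.8
```

```bash
python3 -m inch '[[[20,0,0,0],[40,0,0,0],[50,0,0,0],[50,0,0,0],[50,0,0,0],[50,0,0,0],[50,0,0,0],[50,0,0,0],[40,0,0,0],[0,0,0,0]]]'; python3 - <<'E'
from h import *
go(.4777,.373,.108,1.686)
c=cam('wrist');cv2.imwrite('pics/w3.png',c['img'])
T=cam('top');print([(d['conf'],at(T,d['at'],0)[:2]) for d in place_of('top','tray')])
S=cam('scene');print([(d['conf'],at(S,d['at'],0)[:2]) for d in place_of('scene','tray')])
print([(d['conf'],at(c,d['at'],0.002)[:2]) for d in place_of('wrist','cup')])
def q(lx,ly): 
    w=.113;return px(c,(.5215+np.cos(w)*lx-np.sin(w)*ly,.342+np.sin(w)*lx+np.cos(w)*ly,.011)).round()
print(q(.15,.07),q(-.15,.07),q(.15,-.07),q(-.15,-.07))
E
```

```text
time: 9.05
tool_pos: [0.475, 0.3755, 0.2209]
tool_rot: [-3.139, 0.0, 1.692]
contact_force: [0.8, -0.7, -2.1]
opening: 0.0506
tool xy mm -2.8 2.3 z 112.9 roll 0.006 pos [0.475  0.3755 0.2209] yaw 1.692 t 9.05
[(0.82, array([0.5222514, 0.3418042]))]
[(0.66, array([0.52303625, 0.34610323]))]
[(0.7, array([0.64299359, 0.34759471]))]
[188. 499.] [185. 219.] [307. 481.] [304. 227.]
```

View pics/w3.png

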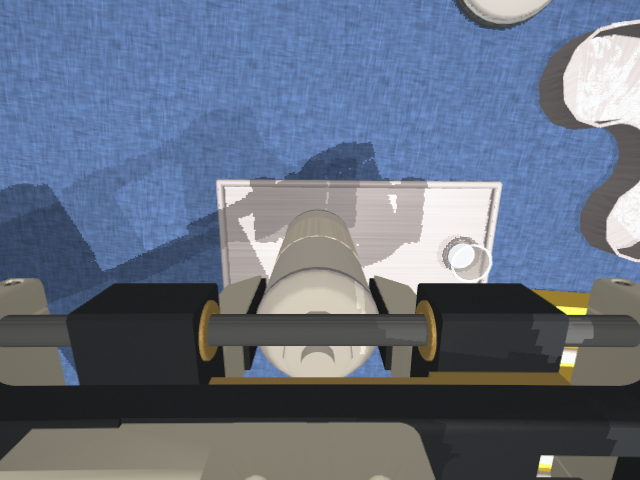

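```bash
python3 -m inch '[[[0,2,20,0],[0,0,25,0],[0,0,25,0],[0,0,20,0],[0,0,12,0],[0,0,6,0],[0,0,3,0],[0,0,2,0],[0,0,1,0],[0,0,0,0]]]'
```

```text
time: 10.6
tool_pos: [0.4794, 0.3727, 0.1089]
tool_rot: [3.141, -0.0, 1.688]
contact_force: [-0.2, 0.0, -2.3]
opening: 0.0509
```

```bash
python3 -m inch '[[[0,0,1,0],[0,0,1,0],[0,0,1,0],[0,0,0,0],[0,0,0,0]]]'
```

```text
time: 11.22
tool_pos: [0.4793, 0.3727, 0.1059]
tool_rot: [3.141, -0.0, 1.688]
contact_force: [-1.3, 0.2, -0.2]
opening: 0.051
```

```bash
python3 -m inch '[[[0,0,0,0],[0,0,0,0],[0,0,0,0],[0,0,-10,0],[0,0,-25,0],[0,0,-35,0],[0,0,-40,0],[0,0,-20,0],[0,0,0,0]]]' -1; python3 - <<'E'
from h import *
go(.5315,-.0995,.068,1.686)
T=cam('top');print([(d['conf'],at(T,d['at'],0.002)[:2]) for d in place_of('top','spray')])
S=cam('scene');print([(d['conf'],at(S,d['at'],0.002)[:2]) for d in place_of('scene','spray')])
E
```

```text
time: 12.35
tool_pos: [0.48, 0.3731, 0.2381]
tool_rot: [3.137, -0.002, 1.688]
contact_force: [0.6, 0.7, 0.4]
opening: 0.0915
tool xy mm -475.3 -4.1 z 170.1 roll 0.002 pos [0.48   0.3731 0.2381] yaw 1.688 t 12.35
[(0.63, array([0.47594069, 0.37091162])), (0.46, array([ 0.61489193, -0.00077716])), (0.32, array([ 0.49732706, -0.27570026]))]
[(0.96, array([0.48437674, 0.36894048]))]
```

```bash
python3 -m inch '[[[-30,0,0,0],[-50,0,0,0],[-55,0,0,0],[-55,0,0,0],[-55,0,0,0],[-55,0,0,0],[-55,0,0,0],[-55,0,0,0],[-40,-2,0,0],[-25,-2,0,0]]]'; python3 -m inch '[[[0,0,20,0],[0,0,30,0],[0,0,20,0],[0,0,0,0]]]'; python3 - <<'E'
from h import *
go(.5315,-.0995,.064,1.686)
c=cam('wrist');cv2.imwrite('pics/w4.png',c['img'])
print(px(c,(.5315,-.0995,.122)),[(d['at'],at(c,d['at'],.004)) for d in place_of('wrist','flat_bottle')])
E
```

```text
time: 13.8
tool_pos: [0.5303, -0.1016, 0.2345]
tool_rot: [-3.14, -0.001, 1.686]
contact_force: [0.1, 0.3, -0.4]
opening: 0.0919
time: 14.3
tool_pos: [0.5294, -0.0992, 0.1635]
tool_rot: [-3.137, -0.002, 1.688]
contact_force: [-0.1, 0.2, 0.5]
opening: 0.0916
tool xy mm -0.5 2.1 z 99.5 roll 0.002 pos [ 0.5294 -0.0992  0.1635] yaw 1.688 t 14.3
[268.93856615 322.50400864] [([223.3, 319.6], array([ 0.52959741, -0.09680639,  0.004     ]))]
```

View pics/w4.png

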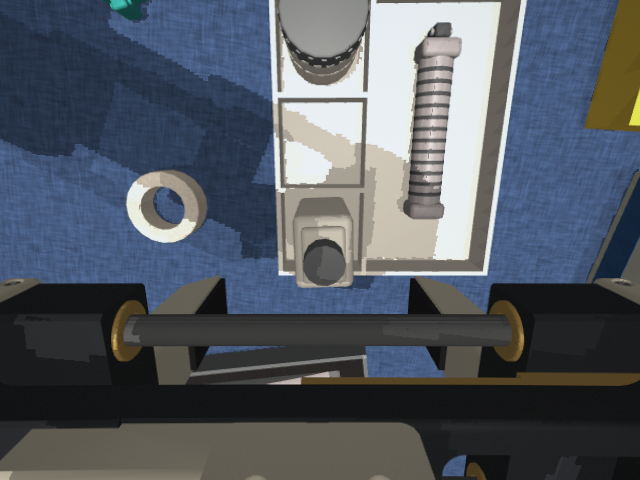

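```bash
python3 -m inch '[[[3,1,20,0],[0,0,25,0],[0,0,25,0],[0,0,20,0],[0,0,10,0],[0,0,0,0]]]'; python3 -m inch '[[[0,0,0,0],[0,0,0,0],[0,0,0,0],[0,0,0,0],[0,0,0,0],[0,0,0,0],[0,0,0,0]]]' 1 25
```

```text
time: 15.15
tool_pos: [0.5316, -0.0966, 0.0659]
tool_rot: [3.142, 0.0, 1.688]
contact_force: [-0.2, -0.2, -0.4]
opening: 0.0913
time: 16.02
tool_pos: [0.5316, -0.0966, 0.0658]
tool_rot: [3.141, 0.0, 1.688]
contact_force: [0.7, -0.7, -0.5]
opening: 0.0423
```

```bash
python3 -m inch '[[[0,0,-10,0],[0,0,-25,0],[0,0,-30,0],[0,0,-30,0],[0,0,-20,0],[0,0,-5,0],[0,0,0,0]]]'; python3 - <<'E'
from h import *
go(.4213,.2974,.064,1.686)
E
```

```text
time: 16.9
tool_pos: [0.5311, -0.0964, 0.1855]
tool_rot: [-3.141, -0.0, 1.688]
contact_force: [-0.3, -0.7, -2.3]
opening: 0.0425
tool xy mm 404.0 -63.1 z 121.5 roll 0.002 pos [ 0.5311 -0.0964  0.1855] yaw 1.688 t 16.9
```

```bash
python3 -m inch '[[[20,-3,0,0],[40,-6,0,0],[50,-8,0,0],[50,-8,0,0],[50,-8,0,0],[50,-8,0,0],[50,-8,0,0],[50,-8,0,0],[30,-4,0,0],[14,-2,0,0]]]'; python3 -m inch '[[[0,0,20,0],[0,0,25,0],[0,0,20,0],[0,0,0,0],[0,0,0,0]]]';python3 - <<'E'
from h import *
go(.4213,.2974,.064,1.686)
E
```

```text
time: 18.15
tool_pos: [0.4199, 0.299, 0.1848]
tool_rot: [-3.14, 0.001, 1.69]
contact_force: [0.4, 0.1, -2.6]
opening: 0.042
time: 18.77
tool_pos: [0.422, 0.2973, 0.1213]
tool_rot: [3.141, -0.0, 1.687]
contact_force: [0.1, 0.1, -2.5]
opening: 0.0426
tool xy mm 0.2 -0.7 z 57.3 roll 0.001 pos [0.422  0.2973 0.1213] yaw 1.687 t 18.77
```

```bash
python3 -m inch '[[[0,0,15,0],[0,0,20,0],[0,0,12,0],[0,0,5,0],[0,0,2,0],[0,0,2,0],[0,0,1,0],[0,0,0,0],[0,0,0,0]]]'
```

```text
time: 19.9
tool_pos: [0.4218, 0.2974, 0.0638]
tool_rot: [3.141, -0.0, 1.688]
contact_force: [0.6, -0.2, -2.4]
opening: 0.0424
```

```bash
python3 -m inch '[[[0,0,0.7,0],[0,0,0.7,0],[0,0,0,0],[0,0,0,0]]]'
```

```text
time: 20.4
tool_pos: [0.4222, 0.2975, 0.0635]
tool_rot: [3.14, -0.0, 1.688]
contact_force: [-1.5, -0.3, 8.4]
opening: 0.0423
```

```bash
python3 -m inch '[[[0,0,-0.7,0],[0,0,0,0],[0,0,0,0]]]'; python3 -m inch '[[[0,0,0,0],[0,0,0,0],[0,0,0,0],[0,0,0,0],[0,0,-10,0],[0,0,-25,0],[0,0,-35,0],[0,0,-35,0],[0,0,-20,0],[0,0,0,0]]]' -1; python3 - <<'E'
from h import *
go(.5145,.050,.042,1.686)
E
```

```text
time: 20.78
tool_pos: [0.4222, 0.2974, 0.0635]
tool_rot: [3.14, -0.0, 1.688]
contact_force: [-0.1, -1.8, 6.1]
opening: 0.0425
time: 22.02
tool_pos: [0.4225, 0.2978, 0.1899]
tool_rot: [3.138, -0.001, 1.688]
contact_force: [-0.4, -0.5, -0.2]
opening: 0.0919
tool xy mm -256.8 62.4 z 147.9 roll 0.002 pos [0.4225 0.2978 0.1899] yaw 1.688 t 22.02
```

```bash
python3 -m inch '[[[-20,5,0,0],[-40,10,0,0],[-50,12,0,0],[-50,12,0,0],[-50,12,0,0],[-30,8,0,0],[-17,4,20,0],[0,0,30,0],[0,0,10,0],[0,0,0,0]]]'; python3 - <<'E'
from h import *
go(.5145,.050,.042,1.686)
c=cam('wrist');
print([(d['at'],at(c,d['at'],.004)) for d in place_of('wrist','jar')])
i=cv2.cvtColor(c['img'],cv2.COLOR_BGR2HSV);p=px(c,(.5145,.05,.096));print(p)
cv2.circle(c['img'],(int(p[1]),int(p[0])),2,(0,0,255),-1);cv2.imwrite('pics/w5.png',c['img'][150:450,150:550])
E
```

```text
time: 23.28
tool_pos: [0.5137, 0.0497, 0.1273]
tool_rot: [-3.14, -0.0, 1.688]
contact_force: [-0.2, -0.3, 0.8]
opening: 0.0916
tool xy mm 0.2 0.8 z 85.3 roll 0.002 pos [0.5137 0.0497 0.1273] yaw 1.688 t 23.27
[([235.8, 319.1], array([0.51412409, 0.04898459, 0.004     ]))]
[273.60839533 320.4440033 ]
```

View pics/w5.png

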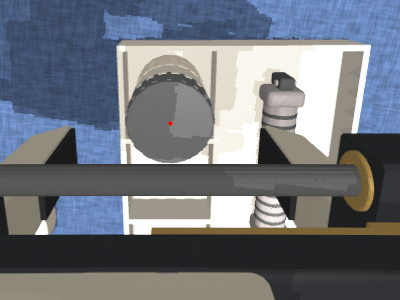

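```bash
python3 -m inch '[[[2,0,20,0],[0,0,25,0],[0,0,20,0],[0,0,15,0],[0,0,4,0],[0,0,0,0]]]'; python3 -m inch '[[[0,0,0,0],[0,0,0,0],[0,0,0,0],[0,0,0,0],[0,0,0,0],[0,0,0,0]]]' 1 25;  python3 -m inch '[[[0,0,-10,0],[0,0,-25,0],[0,0,-30,0],[0,0,-15,0],[0,0,0,0]]]'; python3 - <<'E'
from h import *
go(.545,.313,.041,1.686)
E
```

```text
time: 24.12
tool_pos: [0.5144, 0.0515, 0.0444]
tool_rot: [3.141, 0.0, 1.688]
contact_force: [0.2, 0.9, 0.1]
opening: 0.0915
time: 24.88
tool_pos: [0.5143, 0.0514, 0.0441]
tool_rot: [3.141, 0.0, 1.688]
contact_force: [0.3, -0.2, 1.3]
opening: 0.0534
time: 25.5
tool_pos: [0.5145, 0.0514, 0.1248]
tool_rot: [3.14, 0.0, 1.688]
contact_force: [-0.1, -0.6, -1.3]
opening: 0.0534
tool xy mm 256.2 60.8 z 83.8 roll 0.002 pos [0.5145 0.0514 0.1248] yaw 1.688 t 25.5
```

```bash
python3 -m inch '[[[20,5,0,0],[40,9,0,0],[50,12,0,0],[50,12,0,0],[50,12,0,0],[30,8,0,0],[14,3,0,0],[0,0,0,0],[0,0,20,0],[0,0,0,0]]]'; python3 - <<'E'
from h import *
go(.545,.311,.0422,1.686)
E
```

```text
time: 26.75
tool_pos: [0.544, 0.3088, 0.1024]
tool_rot: [-3.138, 0.002, 1.686]
contact_force: [-0.2, -0.1, -1.5]
opening: 0.0535
tool xy mm 2.1 1.3 z 60.2 roll 0.0 pos [0.544  0.3088 0.1024] yaw 1.686 t 26.75
```

```bash
python3 -m inch '[[[2,1,15,0],[0,0,20,0],[0,0,12,0],[0,0,6,0],[0,0,3,0],[0,0,2,0],[0,0,1,0],[0,0,1,0],[0,0,0,0],[0,0,0,0]]]'
```

```text
time: 28.0
tool_pos: [0.5458, 0.3129, 0.0441]
tool_rot: [3.141, 0.0, 1.688]
contact_force: [-0.2, 0.1, -2.4]
opening: 0.0534
```

```bash
python3 -m inch '[[[-2,0,0,0],[0,0,1,0],[0,0,1,0],[0,0,0,0],[0,0,0,0]]]'
```

```text
time: 28.62
tool_pos: [0.546, 0.3109, 0.0422]
tool_rot: [3.141, 0.0, 1.688]
contact_force: [-0.5, -1.4, 1.5]
opening: 0.0535
```

```bash
python3 -m inch '[[[0,0,0,0],[0,0,0,0],[0,0,0,0],[0,0,0,0],[0,0,-10,0],[0,0,-25,0],[0,0,-35,0],[0,0,-40,0],[0,0,-30,0],[0,0,0,0]]]' -1; python3 - <<'E'
from h import *
go(.612,-.03,.18,1.686)
c=cam('scene');cv2.imwrite('pics/s2.png',c['img'])
E
```

```text
time: 29.88
tool_pos: [0.5473, 0.3116, 0.1856]
tool_rot: [3.135, -0.002, 1.688]
contact_force: [0.6, -0.2, -0.0]
opening: 0.0919
tool xy mm -346.8 24.3 z 5.6 roll 0.002 pos [0.5473 0.3116 0.1856] yaw 1.688 t 29.88
```

View pics/s2.png

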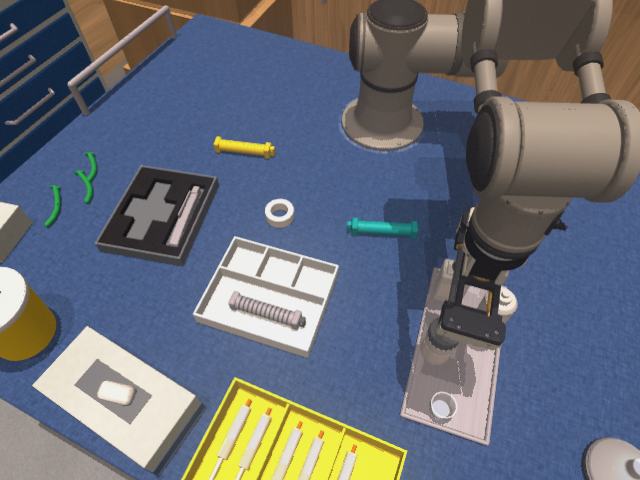

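```bash
python3 -m inch '[[[-20,2,0,0],[-40,3,0,0],[-50,3,0,0],[-55,4,0,0],[-55,4,0,0],[-50,3,0,0],[-40,3,0,0],[-25,2,0,0],[-12,0,0,0],[0,0,0,0]]]' 0; python3 - <<'E'
from h import *
go(.612,-.003,.01,1.686)
c=cam('wrist');cv2.imwrite('pics/w6.png',c['img'])
print([(d['conf'],d['at'],at(c,d['at'],.019)) for d in place_of('wrist','handle')],[at(c,d['at'],.019) for d in boxes_of('wrist','handle')])
E
```

```text
time: 31.18
tool_pos: [0.6097, -0.0317, 0.1811]
tool_rot: [-3.14, -0.0, 1.686]
contact_force: [0.5, 0.2, 0.5]
opening: 0.046
tool xy mm 28.3 5.6 z 171.1 roll 0.0 pos [ 0.6097 -0.0317  0.1811] yaw 1.686 t 31.18
[(0.67, [194.6, 322.2], array([ 0.60972049, -0.00238266,  0.019     ]))] [array([0.34938785, 0.08499692, 0.019     ]), array([0.6105792 , 0.00223966, 0.019     ])]
```

View pics/w6.png

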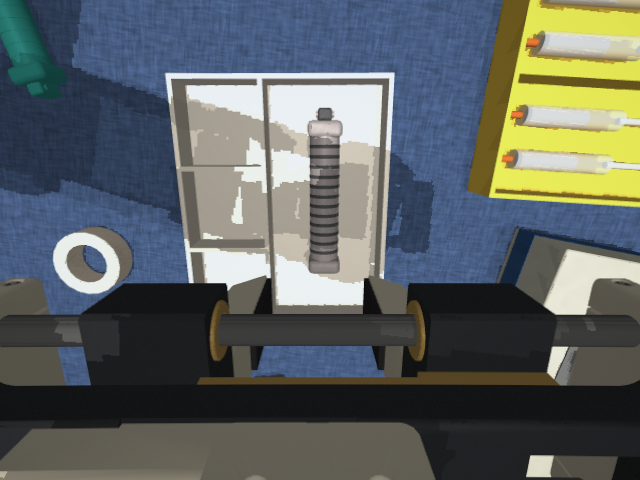

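```bash
python3 - <<'E'
from h import *
c=cam('wrist')
for rc in [(108,325),(121,325),(272,324)]: print(at(c,rc,.019),at(c,rc,.03))
E
```

```text
[0.60331366 0.07517433 0.019     ] [0.60321505 0.07405689 0.03      ]
[0.60465228 0.06448706 0.019     ] [0.6045078  0.06373596 0.03      ]
[ 0.62140882 -0.07756247  0.019     ] [ 0.62068995 -0.07344434  0.03      ]
```

```bash
python3 -m inch '[[[15,3,0,0],[15,3,0,0],[0,0,25,0],[0,0,30,0],[0,0,30,0],[0,0,25,0],[0,0,0,0],[0,0,0,0]]]'; python3 - <<'E'
from h import *
go(.612,-.001,.007,1.689)
c=cam('wrist');cv2.imwrite('pics/w7.png',c['img'])
E
```

```text
time: 32.38
tool_pos: [0.6135, 0.0003, 0.0731]
tool_rot: [3.14, 0.0, 1.689]
contact_force: [0.6, -0.1, 0.2]
opening: 0.0457
tool xy mm -1.1 -1.6 z 66.1 roll -0.0 pos [6.135e-01 3.000e-04 7.310e-02] yaw 1.689 t 32.38
```

View pics/w7.png

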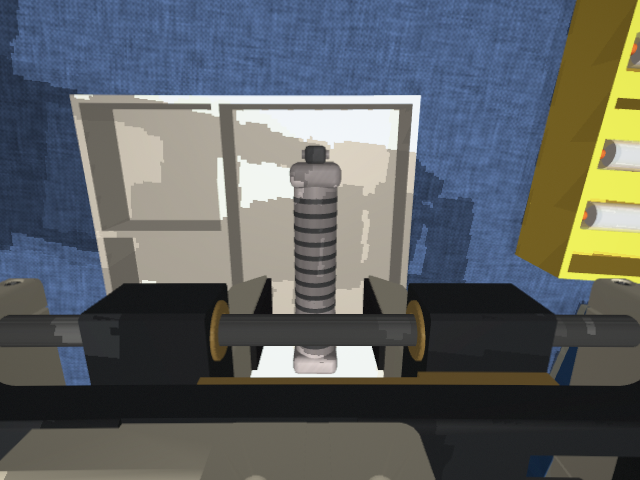

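```bash
python3 -m inch '[[[-1,-1,20,0],[0,0,20,0],[0,0,15,0],[0,0,8,0],[0,0,2,0],[0,0,0,0],[0,0,0,0]]]'; python3 -m inch '[[[0,0,0,0],[0,0,0,0],[0,0,0,0],[0,0,0,0],[0,0,0,0]]]' 1 40
```

```text
time: 33.3
tool_pos: [0.6123, -0.0016, 0.0076]
tool_rot: [3.14, 0.0, 1.688]
contact_force: [-0.4, -0.4, 0.6]
opening: 0.046
time: 33.92
tool_pos: [0.612, -0.0015, 0.0072]
tool_rot: [3.141, 0.0, 1.688]
contact_force: [0.7, 0.8, 0.7]
opening: 0.0262
```

```bash
python3 -m inch '[[[0,0,-5,0],[0,0,-15,0],[0,0,-25,0],[0,0,-30,0],[0,0,-30,0],[0,0,-15,0],[0,0,0,0]]]'; python3 -m inch '[[[-20,-8,0,0],[-40,-16,0,0],[-45,-21,0,0],[-45,-21,0,0],[-45,-21,0,0],[-45,-21,0,0],[-45,-21,0,0],[-30,-12,0,0],[-15,-7,0,0],[-10,0,0,0]]]'; python3 -m inch '[[[0,0,0,0.1],[0,0,0,0.17],[0,0,0,0.18],[0,0,0,0.18],[0,0,0,0.18],[0,0,0,0.18],[0,0,0,0.18],[0,0,0,0.17],[0,0,0,0.116],[0,0,0,0]]]'; python3 - <<'E'
from h import *
go(.5052,-.3566,.02,.232)
c=cam('wrist');cv2.imwrite('pics/w8.png',c['img'])
def q(l):
    w=.2316;return px(c,(.4995+np.cos(w)*l[0]-np.sin(w)*l[1],-.3323+np.sin(w)*l[0]+np.cos(w)*l[1],l[2])).round().tolist()
for a in (1,-1):
  for b in (1,-1): print(a,b,q((a*.114,b*.094,.029)),q((a*.084,-.025+b*.023,.026)),q((a*.03,-.025+b*.055,.026)))
E
```

```text
time: 34.8
tool_pos: [0.6124, -0.0016, 0.1282]
tool_rot: [3.139, 0.001, 1.688]
contact_force: [-0.5, -0.7, -2.3]
opening: 0.0259
time: 36.05
tool_pos: [0.5037, -0.3569, 0.1262]
tool_rot: [-3.14, -0.001, 1.687]
contact_force: [-0.1, 0.4, -1.5]
opening: 0.026
time: 37.3
tool_pos: [0.5051, -0.3555, 0.1268]
tool_rot: [-3.141, 0.0, 0.234]
contact_force: [0.3, -0.8, -1.8]
opening: 0.0263
tool xy mm -0.1 1.1 z 106.8 roll 0.002 pos [ 0.5051 -0.3555  0.1268] yaw 0.234 t 37.3
1 1 [81.0, 147.0] [128.0, 288.0] [202.0, 248.0]
1 -1 [82.0, 421.0] [128.0, 352.0] [203.0, 392.0]
-1 1 [368.0, 182.0] [335.0, 292.0] [276.0, 252.0]
-1 -1 [368.0, 398.0] [335.0, 346.0] [276.0, 387.0]
```

View pics/w8.png

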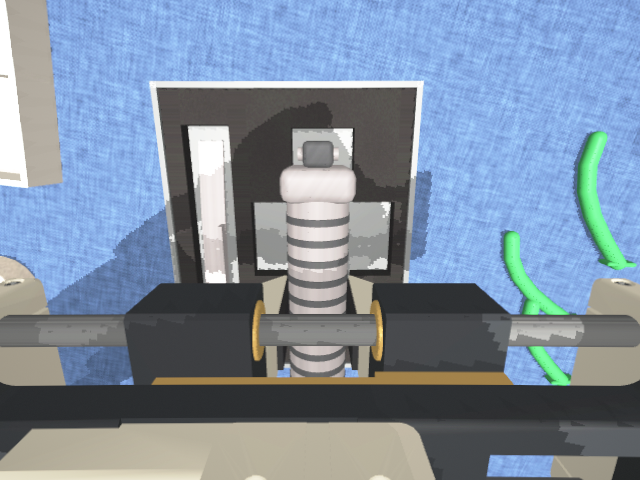

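```bash
python3 -m inch '[[[0,2,15,0],[0,2,25,0],[0,0,25,0],[0,0,10,0],[0,0,0,0],[0,0,0,0]]]'; python3 - <<'E'
from h import *
go(.5052,-.3566,.0152,.232)
c=cam('wrist');cv2.imwrite('pics/w9.png',c['img'])
E
```

```text
time: 38.1
tool_pos: [0.506, -0.3608, 0.0529]
tool_rot: [3.14, -0.001, 0.232]
contact_force: [0.2, -0.1, -2.0]
opening: 0.026
tool xy mm 0.2 -4.3 z 37.7 roll 0.0 pos [ 0.506  -0.3608  0.0529] yaw 0.232 t 38.1
```

View pics/w9.png

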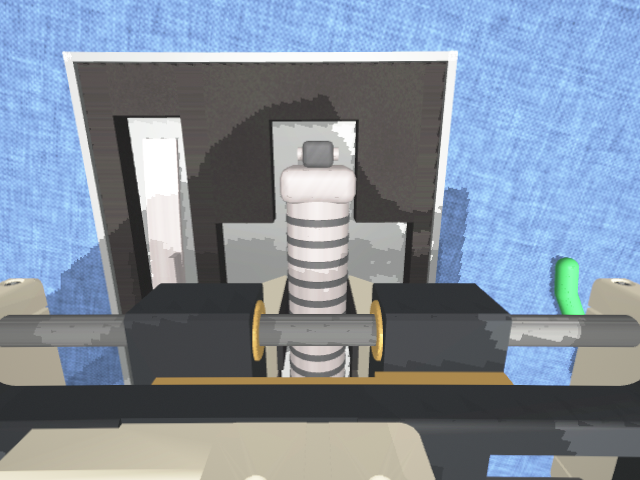

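```bash
python3 - <<'E'
from h import *
c=cam('wrist');s=observe();th=s['tool_rot'][2]
def tl(p): d=p-s['tool_pos'];return np.round([1e3*(d[0]*np.cos(th)+d[1]*np.sin(th)),1e3*(d[0]*np.sin(th)-d[1]*np.cos(th))],1)
print('tip',tl(at(c,(141,318),.065)),'bed end floor',tl(at(c,(121,314.5),.012)),'notch',tl(at(c,(222,218),.026)),tl(at(c,(222,407),.012)))
E
python3 -m inch '[[[0,-1.5,10,0],[0,0,10,0],[0,0,8,0],[0,0,5,0],[0,0,2,0],[0,0,0,0]]]'
```

```text
tip [73.5 -0.3] bed end floor [84.8 -2. ] notch [ 31.  -55.6] [27.9 53.1]
time: 38.95
tool_pos: [0.5052, -0.359, 0.017]
tool_rot: [3.141, -0.0, 0.232]
contact_force: [0.4, 0.6, -2.5]
opening: 0.0259
```

```bash
python3 -m inch '[[[0,0,0.8,0],[0,0,0.7,0],[0,0,0.5,0],[0,0,0,0],[0,0,0,0]]]'
```

```text
time: 39.58
tool_pos: [0.5052, -0.359, 0.0152]
tool_rot: [3.141, -0.0, 0.232]
contact_force: [-0.7, -0.6, -1.2]
opening: 0.0259
```

```bash
python3 -m inch '[[[0,0,0.5,0],[0,0,0,0],[0,0,0,0]]]'; python3 -m inch '[[[0,0,0,0],[0,0,0,0],[0,0,0,0],[0,0,0,0],[0,0,-10,0],[0,0,-25,0],[0,0,-35,0],[0,0,-40,0],[0,0,-20,0],[0,0,0,0]]]' -0.05; python3 - <<'E'
from h import *
c=cam('wrist');cv2.imwrite('pics/w10.png',c['img'])
go(.4222,.2975,.064,1.686)
E
```

```text
time: 39.95
tool_pos: [0.5052, -0.3589, 0.0152]
tool_rot: [3.141, -0.0, 0.232]
contact_force: [-1.7, 1.4, 6.3]
opening: 0.0259
time: 41.2
tool_pos: [0.506, -0.3596, 0.147]
tool_rot: [3.138, -0.003, 0.232]
contact_force: [0.8, -0.9, -0.7]
opening: 0.048
tool xy mm 69.9 -658.0 z 81.2 roll -1.454 pos [ 0.5053 -0.359   0.1452] yaw 0.232 t 41.25
```

View pics/w10.png

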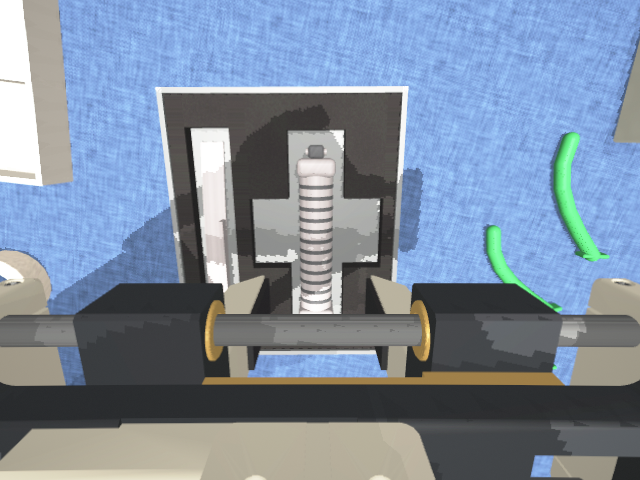

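```bash
python3 -m inch '[[[0,0,-12,-0.17],[0,0,-12,-0.18],[0,0,-12,-0.18],[0,0,-12,-0.18],[0,0,-12,-0.18],[0,0,-12,-0.18],[0,0,-12,-0.18],[0,0,-12,-0.18],[0,0,0,-0.026],[0,0,0,0]]]' -1; python3 - <<'E'
from h import *
go(.4794,.3727,.106,1.688)
E
```

```text
time: 42.5
tool_pos: [0.5048, -0.3585, 0.2391]
tool_rot: [-3.14, -0.002, 1.685]
contact_force: [-0.1, -0.1, -0.5]
opening: 0.0919
tool xy mm 729.4 58.0 z 133.1 roll -0.003 pos [ 0.5048 -0.3585  0.2391] yaw 1.685 t 42.5
```

```bash
python3 -m inch '[[[30,2,0,-0.003],[50,4,0,0],[55,4,0,0],[55,4,0,0],[55,4,0,0],[55,4,0,0],[55,4,0,0],[55,4,0,0],[55,5,0,0],[55,5,0,0]]]'; python3 -m inch '[[[55,5,0,0],[55,5,0,0],[50,4,0,0],[30,3,0,0],[20,1,0,0],[0,0,0,0],[0,0,0,0]]]'; python3 - <<'E'
from h import *
go(.4794,.3727,.106,1.688)
E
```

```text
time: 43.75
tool_pos: [0.4821, 0.1639, 0.2397]
tool_rot: [-3.14, 0.0, 1.688]
contact_force: [0.9, -0.2, -0.4]
opening: 0.092
time: 44.62
tool_pos: [0.4756, 0.3717, 0.2403]
tool_rot: [-3.141, 0.001, 1.689]
contact_force: [1.2, -0.7, 0.6]
opening: 0.0919
tool xy mm 0.5 3.9 z 134.3 roll 0.001 pos [0.4756 0.3717 0.2403] yaw 1.689 t 44.62
```

```bash
python3 -m inch '[[[0.5,4,10,0],[0,0,25,0],[0,0,30,0],[0,0,30,0],[0,0,25,0],[0,0,14,0],[0,0,0,0]]]';python3 -m inch '[[[0,0,0,0],[0,0,0,0],[0,0,0,0],[0,0,0,0],[0,0,0,0],[0,0,0,0]]]' 1 25
```

```text
time: 45.5
tool_pos: [0.4792, 0.3731, 0.1056]
tool_rot: [-3.14, 0.001, 1.69]
contact_force: [-0.5, 0.6, -0.5]
opening: 0.0923
time: 46.25
tool_pos: [0.4794, 0.3738, 0.1067]
tool_rot: [3.141, -0.0, 1.691]
contact_force: [-1.3, -0.3, 1.2]
opening: 0.0511
```

```bash
python3 -m inch '[[[0,0,-10,0],[0,0,-25,0],[0,0,-30,0],[0,0,-30,0],[0,0,-25,0],[0,0,-15,0],[0,0,0,0]]]'; python3 - <<'E'
from h import *
go(.5241,-.0249,.109,1.688)
E
```

```text
time: 47.12
tool_pos: [0.4797, 0.3739, 0.2423]
tool_rot: [3.14, -0.001, 1.691]
contact_force: [0.2, 1.2, -2.7]
opening: 0.0511
tool xy mm -401.3 -3.6 z 133.3 roll 0.003 pos [0.4797 0.3739 0.2423] yaw 1.691 t 47.12
```

```bash
python3 -m inch '[[[-20,0,0,0.003],[-40,0,0,0],[-50,-1,0,0],[-50,-1,0,0],[-50,-1,0,0],[-50,0,0,0],[-50,0,0,0],[-45,0,0,0],[-30,0,0,0],[-16,0,0,0]]]'; python3 -m inch '[[[0,0,0,0],[0,0,15,0],[0,0,25,0],[0,0,25,0],[0,0,15,0],[0,0,0,0],[0,0,0,0]]]'; python3 - <<'E'
from h import *
go(.5241,-.0249,.109,1.688)
E
```

```text
time: 48.38
tool_pos: [0.5223, -0.0269, 0.2405]
tool_rot: [-3.139, -0.0, 1.685]
contact_force: [-0.5, 0.1, -1.1]
opening: 0.0508
time: 49.25
tool_pos: [0.5238, -0.0246, 0.1622]
tool_rot: [3.14, 0.0, 1.688]
contact_force: [-0.8, 0.4, -3.4]
opening: 0.0512
tool xy mm -0.4 0.3 z 53.2 roll 0.0 pos [ 0.5238 -0.0246  0.1622] yaw 1.688 t 49.25
```

```bash
python3 -m inch '[[[0,0,15,0],[0,0,18,0],[0,0,10,0],[0,0,5,0],[0,0,3,0],[0,0,1,0],[0,0,1,0],[0,0,0,0],[0,0,0,0]]]'
```

```text
time: 50.38
tool_pos: [0.5233, -0.0248, 0.1087]
tool_rot: [3.141, 0.0, 1.688]
contact_force: [-0.6, 0.5, -2.4]
opening: 0.0513
```

```bash
python3 -m inch '[[[0,0,0.7,0],[0,0,0.5,0],[0,0,0,0],[0,0,0,0]]]'
```

```text
time: 50.88
tool_pos: [0.5234, -0.0249, 0.1086]
tool_rot: [3.141, 0.001, 1.688]
contact_force: [-3.8, 0.6, 9.0]
opening: 0.0515
```

Touching; release, rise, go to the bottle.

```bash
python3 -m inch '[[[0,0,-0.7,0],[0,0,0,0],[0,0,0,0]]]'; python3 -m inch '[[[0,0,0,0],[0,0,0,0],[0,0,0,0],[0,0,-10,0],[0,0,-25,0],[0,0,-35,0],[0,0,-35,0],[0,0,-20,0],[0,0,0,0]]]' -1; python3 - <<'E'
from h import *
go(.4222,.2975,.064,1.688)
E
```

```text
time: 51.25
tool_pos: [0.5234, -0.0249, 0.1086]
tool_rot: [3.141, 0.0, 1.688]
contact_force: [-2.9, 0.3, 6.3]
opening: 0.051
time: 52.38
tool_pos: [0.5241, -0.0249, 0.235]
tool_rot: [3.138, 0.001, 1.688]
contact_force: [-0.8, -0.7, -0.2]
opening: 0.0918
tool xy mm 332.1 -63.6 z 171.0 roll -0.0 pos [ 0.5241 -0.0249  0.235 ] yaw 1.688 t 52.38
```

```bash
python3 -m inch '[[[20,-4,0,0],[45,-8,0,0],[50,-10,0,0],[50,-10,0,0],[50,-10,0,0],[50,-10,0,0],[42,-8,0,0],[25,-4,20,0],[0,0,30,0],[0,0,0,0]]]';python3 -m inch '[[[0,0,20,0],[0,0,10,0],[0,0,0,0],[0,0,0,0]]]'; python3 - <<'E'
from h import *
go(.4222,.2975,.0635,1.688)
E
```

```text
time: 53.62
tool_pos: [0.418, 0.2975, 0.1802]
tool_rot: [-3.135, 0.002, 1.689]
contact_force: [-0.2, 0.6, 0.4]
opening: 0.0919
time: 54.12
tool_pos: [0.4213, 0.2976, 0.1538]
tool_rot: [3.141, -0.0, 1.687]
contact_force: [-0.2, 0.5, -0.5]
opening: 0.0916
tool xy mm -0.2 0.9 z 90.3 roll -0.001 pos [0.4213 0.2976 0.1538] yaw 1.687 t 54.12
```

```bash
python3 -m inch '[[[0,1,20,0],[0,0,25,0],[0,0,25,0],[0,0,15,0],[0,0,5,0],[0,0,0,0]]]'; python3 -m inch '[[[0,0,0,0],[0,0,0,0],[0,0,0,0],[0,0,0,0],[0,0,0,0],[0,0,0,0],[0,0,0,0]]]' 1 25; python3 -m inch '[[[0,0,-10,0],[0,0,-25,0],[0,0,-30,0],[0,0,-30,0],[0,0,-25,0],[0,0,-10,0],[0,0,0,0]]]'; python3 - <<'E'
from h import *
go(.5316,-.0966,.066,1.688)
E
```

```text
time: 54.88
tool_pos: [0.4223, 0.2977, 0.0634]
tool_rot: [3.141, -0.0, 1.688]
contact_force: [-0.6, 0.9, -0.1]
opening: 0.0918
time: 55.75
tool_pos: [0.422, 0.2975, 0.063]
tool_rot: [3.141, 0.0, 1.688]
contact_force: [0.9, 0.6, -0.5]
opening: 0.0422
time: 56.62
tool_pos: [0.4219, 0.2976, 0.1932]
tool_rot: [3.141, -0.0, 1.688]
contact_force: [0.9, 1.0, -2.6]
opening: 0.0421
tool xy mm -404.3 62.9 z 127.2 roll -0.0 pos [0.4219 0.2976 0.1932] yaw 1.688 t 56.62
```

```bash
python3 -m inch '[[[-20,-2,0,0],[-40,-4,0,0],[-50,-4,0,0],[-50,-4,0,0],[-50,-4,0,0],[-50,-2,0,0],[-50,0,0,0],[-45,0,0,0],[-33,0,0,0],[-16,0,0,0]]]'; python3 -m inch '[[[0,0,0,0],[0,15,0,0],[0,30,0,0],[0,25,0,0],[0,13,0,0],[0,0,20,0],[0,0,15,0],[0,0,0,0],[0,0,0,0]]]'; python3 - <<'E'
from h import *
go(.5316,-.0966,.066,1.688)
E
```

```text
time: 57.88
tool_pos: [0.4481, -0.1079, 0.192]
tool_rot: [-3.14, -0.001, 1.685]
contact_force: [0.0, 1.4, -2.0]
opening: 0.0419
time: 59.0
tool_pos: [0.5319, -0.0963, 0.1585]
tool_rot: [3.141, 0.0, 1.688]
contact_force: [0.0, 0.2, -1.0]
opening: 0.0418
tool xy mm -0.2 -0.3 z 92.5 roll -0.0 pos [ 0.5319 -0.0963  0.1585] yaw 1.688 t 59.0
```

```bash
python3 -m inch '[[[0,0,15,0],[0,0,25,0],[0,0,25,0],[0,0,15,0],[0,0,6,0],[0,0,3,0],[0,0,2,0],[0,0,1,0],[0,0,0,0],[0,0,0,0]]]'
```

```text
time: 60.25
tool_pos: [0.5318, -0.0963, 0.0662]
tool_rot: [3.141, 0.0, 1.688]
contact_force: [0.2, 0.3, -2.1]
opening: 0.0422
```

```bash
python3 -m inch '[[[0,0,0.7,0],[0,0,0.6,0],[0,0,0,0],[0,0,0,0]]]'
```

```text
time: 60.75
tool_pos: [0.5318, -0.0964, 0.065]
tool_rot: [3.141, 0.0, 1.688]
contact_force: [0.2, 0.0, 2.6]
opening: 0.0418
```

```bash
python3 -m inch '[[[0,0,0,0],[0,0,0,0],[0,0,0,0],[0,0,0,0],[0,0,-10,0],[0,0,-30,0],[0,0,-40,0],[0,0,-40,0],[0,0,-30,0],[0,0,-10,0]]]' -1; python3 - <<'E'
from h import *
go(.546,.3109,.0422,1.688)
E
```

```text
time: 62.0
tool_pos: [0.5324, -0.0965, 0.2272]
tool_rot: [3.138, 0.002, 1.688]
contact_force: [1.2, -0.5, -0.7]
opening: 0.0918
tool xy mm 403.0 61.1 z 185.0 roll -0.0 pos [ 0.5324 -0.0965  0.2272] yaw 1.688 t 62.0
```

```bash
python3 -m inch '[[[20,3,0,0],[40,6,0,0],[50,8,0,0],[50,8,0,0],[50,8,0,0],[50,8,0,0],[50,8,0,0],[45,7,0,0],[30,3,20,0],[18,2,20,0]]]'; python3 -m inch '[[[0,0,25,0],[0,0,20,0],[0,0,0,0],[0,0,0,0]]]'; python3 - <<'E'
from h import *
go(.546,.3109,.0422,1.688)
E
```

```text
time: 63.25
tool_pos: [0.5434, 0.3132, 0.1821]
tool_rot: [-3.139, 0.001, 1.69]
contact_force: [0.3, -0.8, -1.5]
opening: 0.092
time: 63.75
tool_pos: [0.5453, 0.311, 0.1398]
tool_rot: [3.142, 0.0, 1.687]
contact_force: [0.4, -0.1, 0.5]
opening: 0.0918
tool xy mm -0.2 0.7 z 97.6 roll -0.001 pos [0.5453 0.311  0.1398] yaw 1.687 t 63.75
```

```bash
python3 -m inch '[[[0,0,20,0],[0,0,25,0],[0,0,25,0],[0,0,20,0],[0,0,6,0],[0,0,0,0],[0,0,0,0]]]'; python3 -m inch '[[[0,0,0,0],[0,0,0,0],[0,0,0,0],[0,0,0,0],[0,0,0,0],[0,0,0,0]]]' 1 25; python3 -m inch '[[[0,0,-10,0],[0,0,-25,0],[0,0,-30,0],[0,0,-20,0],[0,0,0,0]]]'; python3 - <<'E'
from h import *
go(.5144,.0514,.044,1.688)
E
```

```text
time: 64.62
tool_pos: [0.546, 0.3113, 0.045]
tool_rot: [3.139, -0.001, 1.688]
contact_force: [0.6, 0.8, -0.7]
opening: 0.0918
time: 65.38
tool_pos: [0.5454, 0.3111, 0.0437]
tool_rot: [3.141, 0.0, 1.688]
contact_force: [0.9, -0.6, 0.4]
opening: 0.053
time: 66.0
tool_pos: [0.546, 0.3115, 0.1307]
tool_rot: [3.138, -0.001, 1.688]
contact_force: [0.5, 0.9, -1.7]
opening: 0.0532
tool xy mm -254.6 -61.8 z 86.7 roll -0.0 pos [0.546  0.3115 0.1307] yaw 1.688 t 66.0
```

```bash
python3 -m inch '[[[-20,-5,0,0],[-40,-10,0,0],[-50,-12,0,0],[-50,-12,0,0],[-45,-11,0,0],[-32,-8,0,0],[-17,-4,0,0],[0,0,0,0],[0,0,20,0],[0,0,0,0]]]'; python3 -m inch '[[[0,0,15,0],[0,0,0,0],[0,0,0,0]]]'; python3 - <<'E'
from h import *
go(.5144,.0514,.0457,1.688)
E
```

```text
time: 67.25
tool_pos: [0.5123, 0.0528, 0.1074]
tool_rot: [-3.138, -0.001, 1.689]
contact_force: [-0.0, -0.2, -1.2]
opening: 0.0534
time: 67.62
tool_pos: [0.5134, 0.0517, 0.0938]
tool_rot: [3.141, 0.0, 1.688]
contact_force: [-0.7, 0.2, -1.6]
opening: 0.0532
tool xy mm -0.4 1.0 z 48.1 roll 0.0 pos [0.5134 0.0517 0.0938] yaw 1.688 t 67.62
```

```bash
python3 -m inch '[[[0,1,12,0],[0,0,15,0],[0,0,10,0],[0,0,5,0],[0,0,3,0],[0,0,1,0],[0,0,1,0],[0,0,0,0],[0,0,0,0]]]'
```

```text
time: 68.75
tool_pos: [0.5144, 0.0516, 0.0469]
tool_rot: [3.141, 0.0, 1.688]
contact_force: [-0.1, 0.8, -0.8]
opening: 0.0535
```

```bash
python3 -m inch '[[[0,0,0.8,0],[0,0,0.6,0],[0,0,0.5,0],[0,0,0,0],[0,0,0,0]]]'
```

```text
time: 69.38
tool_pos: [0.5144, 0.0517, 0.0456]
tool_rot: [3.141, 0.0, 1.688]
contact_force: [-1.4, -0.0, 7.1]
opening: 0.0536
```

Touching; release, rise and clear away for the last check.

```bash
python3 -m inch '[[[0,0,-0.5,0],[0,0,0,0],[0,0,0,0]]]'; python3 -m inch '[[[0,0,0,0],[0,0,0,0],[0,0,0,0],[0,0,0,0],[0,0,-10,0],[0,0,-30,0],[0,0,-40,0],[0,0,-40,0],[0,0,-30,0],[0,0,0,0]]]' -1; python3 -m inch '[[[30,0,0,0],[50,0,0,0],[50,0,0,0],[50,0,0,0],[30,0,0,0],[0,0,0,0],[0,0,0,0]]]'; python3 - <<'E'
from h import *
T=cam('top')
for l,z in (('handle',.027),('spray',.004),('flat_bottle',.004),('jar',.004),('cup',.002),('tape',0),('blade',.012)): print(l,[(round(d['conf'],2),at(T,d['at'],z)[:2].round(4).tolist()) for d in place_of('top',l)[:2]])
S=cam('scene')
for l,z in (('handle',.027),('spray',.004),('flat_bottle',.004),('jar',.004),('cup',.002),('tape',0),('blade',.012)): print(l,[(round(d['conf'],2),at(S,d['at'],z)[:2].round(4).tolist()) for d in place_of('scene',l)[:3]])
cv2.imwrite('pics/final.png',np.hstack([cv2.resize(S['img'][130:370,80:360],None,fx=1.5,fy=1.5),cv2.resize(T['img'][140:380,150:400],None,fx=1.5,fy=1.5)]))
E
```

```text
time: 69.75
tool_pos: [0.5144, 0.0517, 0.0456]
tool_rot: [3.141, 0.0, 1.688]
contact_force: [-2.3, -0.3, 5.4]
opening: 0.0533
time: 71.0
tool_pos: [0.5156, 0.0516, 0.1983]
tool_rot: [3.136, 0.001, 1.688]
contact_force: [0.3, -0.7, -0.3]
opening: 0.0915
time: 71.88
tool_pos: [0.4894, 0.2596, 0.1946]
tool_rot: [-3.14, 0.001, 1.688]
contact_force: [-0.2, -0.5, 0.1]
opening: 0.0916
handle [(0.88, [0.3299, 0.119]), (0.85, [0.2457, -0.2716])]
spray [(0.75, [0.5183, -0.0342])]
flat_bottle [(0.91, [0.531, -0.1069])]
jar [(0.64, [0.5078, 0.0497])]
cup []
tape [(0.93, [0.3913, -0.1006])]
blade [(0.81, [0.4912, -0.2727])]
handle [(0.98, [0.2601, -0.2656]), (0.73, [0.5033, -0.3493]), (0.72, [0.3516, 0.1237])]
spray [(0.93, [0.5274, -0.0252])]
flat_bottle [(0.69, [0.5323, -0.0968]), (0.64, [0.5154, 0.0535])]
jar [(0.66, [0.5157, 0.0479])]
cup [(0.97, [0.6446, 0.3455]), (0.44, [0.3882, -0.0926])]
tape [(0.86, [0.3908, -0.0939])]
blade [(0.86, [0.4909, -0.2751])]
```

View pics/final.png

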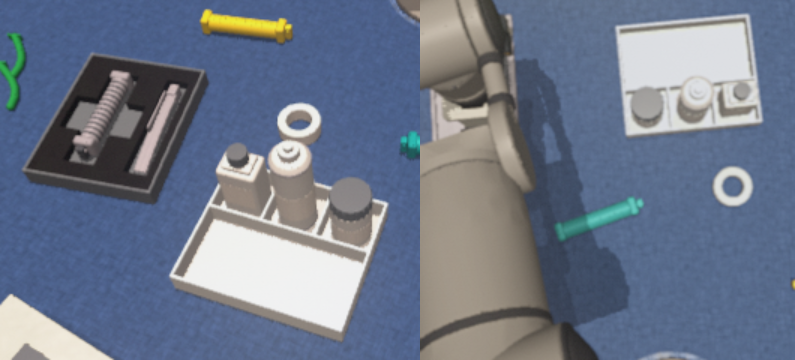

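The picture shows the handle lying in its bed (scene camera, left) and all three containers upright in their own cells. The tape and blade have not moved. I'm handing in.

```bash
python3 -c "
from cell import *
print(hand_in(), observe()['time'])"
```

```text
the job is handed in; nothing more can be done
the job is handed in; nothing more can be done
```

The job is done and handed in at about 72–73 s of the 138 s allowed. I stood the spray can, flat bottle and jar on the tray in that order. Then I laid the steel handle in its bed in the case and put each container back in the cell it came from.

**Last checks:**
- **Containers:** the final scene and top pictures show all three upright in their own cells. At each set-down I lowered until the wrist force showed contact, and no reported wrist force was above about 10 N.
- **Handle:** the scene picture shows it lying along its bed. The wrist picture after release showed the same, with clearance at the visible end and both sides.
- **Cup, tape and blade:** the detectors put all three at their starting positions, to within a few mm.

**Disagreements:**
- The top camera's detector placed the returned containers up to about 10 mm from the scene camera's positions. The scene camera agrees within about 4 mm with where the gripper released them.
- In that last check the top camera missed the cup, and it also missed the steel handle, reporting only look-alikes. The scene camera found both.

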